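Show a freshly soldered pendant to the inspection camera

ROBOT

A 6-joint arm with a two-finger parallel gripper is mounted at the origin on the work surface. World frame = base frame: x ahead of the robot, y to its left, z up, the work surface at z = 0. Lengths are in m, angles in rad, forces in N, time in s.
With the tool pointing down it reaches from about 0.35 to 0.975 m from the base axis. Payload 4.9 kg.
Tool frame: the origin (TCP) lies at the very end of the fingers, on their centre line; the grasp point (between the pads) lies 19 mm behind it (manip.grasp_offset is the distance from the TCP to the grasp point, in m); z points along the fingers, y is the line along which they close (so a half turn about z gives the same grasp; the last joint's range is limited). The gripper opens to 85 mm and grips with 20 to 120 N. Pads are 22 mm wide; open, the fingers measure 114 mm over their backs; the gripper's body (76 mm by 85 mm) begins 54 mm behind the grasp point. The pads swing forward as they close: fully open they stand 13 mm farther back than shut.
Start: joints at [1.022, 0.053, 1.613, -0, 1.476, -0.119], TCP at [0.26, 0.568, 0.231] pointing down, gripper open.
Joint ranges: [-3.01, 3.01], [-1.01, 2.22], [0.06, 2.58], [-1.02, 4.17], [0.09, 2.62], [-3.14, 3.14]. Speed limits (rad/s): [2.57, 2.57, 3.14, 3.14, 3.14, 3.14].

INTERFACE

Orientations are given as a unit quaternion [w, x, y, z].
In Python, from plant import manip, eyes, job_done, models gives the robot as it stands.
- The arm moves only by the tool servo_tool, never from a script. Its argument "motion" is one flat list of numbers, 5 for each row, row after row: the opening, from -1 (shut) to 1 (fully open), then the shift along the tool's x, y, z normalised to -1 to 1, where 1 is 120 mm, then the turn about the tool's z normalised to -1 to 1, where 1 is 45 degrees. A call has 1 to 5 rows; each row is the pose to reach, as a shift and turn from the pose commanded when the call began, along the tool's axes at that moment; what a row does not reach only later rows make up. A row lasts 1/8 s, in which the tool goes at most 62.5 mm and 10.7 degrees, less where a joint would pass 70% of its speed; a pose out of reach is approached as far as the arm can. A call with a number of a shift or a turn outside -1 to 1 is refused whole. A call with a gripper value outside its range is refused whole. The fingers move at their own pace and stop on an object; the grip force is fixed at half the most. Time passes only in rows, so rows that repeat a pose let the fingers close. It gives the time, the measured TCP pose, the force, the opening and the grip force at its end, in the units of the state.
- manip.state(): the state, without advancing time (a new reading comes with each control period).
- eyes.grab_frame(name): name is "scene" or "top" or "wrist"; returns (picture, depth): 420x560x3 uint8, red, green, blue; 420x560 float32, m along the optical axis (not along the pixel's ray), 0 where there is no reading.
- eyes.camera_params(name): a dict with "fov_y" (degrees; the focal length in pixels is half the picture's height over the tangent of half this angle, whatever the lens; pixels are square), "cx", "cy" (the principal point, pixels), "pose" (4x4, takes a point from camera to world coordinates); the wrist camera has in their place "T_tool_cam" (4x4, takes a point from camera to tool coordinates, whose origin is the TCP and whose axes are the flange's). Camera axes: x right, y up, looking along -z (the intrinsics and any distortion apply to the point x, -y, -z); pixel columns grow to the right and rows downward; lengths in m; the calibration is good to about 2 mm. A picture is of the moment at which its call begins: read the wrist's pose just before it. camera_params takes no time and is no camera call.
- job_done(): hands the job in; it is judged then, once.
Trained networks look in the newest picture that a camera, given by its name, has taken for a name from the list of things; names that differ only in an ending like _2 or _b are one class to them, and where a whole thing is asked for, a point or a joint stands for the part that bears it (a point fixed in the world has none). Each returns a list of dicts, best first, with "p" (0 to 1); they miss things now and then, are a little off and sometimes report something else, mostly with a low value. They report only what shows in the picture. A call takes as long as a camera call. They do not tell look-alikes from the thing itself.
- models.regions_of(camera, label): "mask" (420x560 bool, what is visible of it) and "pixel" ([column, row] in pixels, amid what is visible of it).
The state is a dict: "time": time; "joint_pos": joint angles; "joint_vel": joint speeds; "joint_efforts": joint torques, N m; "tool_pos": TCP position; "tool_rot": TCP orientation; "contact_force": force on the tool from outside, world axes, zero at the start; "ft_torque": the same for the moment, N m; "gripper_width": opening from 0.0 (shut) to 1.0 (fully open); "grasp_force": force on a finger pad.
Only numpy, scipy, OpenCV 4.12 (cv2) and the standard library are available. Lean on these libraries where they do the work, as an engineer would, in place of code of your own. Each camera call takes 0.05 s, during which the arm holds its last target. There are 200 camera calls.

TASK

On the soldering fixture, press the red lever of the sprung keeper down until it latches open, then take the silver pendant out of the firebrick and hold it up still in front of the inspection camera: upright with its sprue on top, the blue stone facing squarely into the lens, centred on the lens and 120 mm away from the front glass. Finish while holding it there in the gripper; leave the lever latched down, and do not touch the camera or shift the jar, the dish or the steel block.

Things in the scene. Friction and masses are not known exactly. Their poses are not given: they have to be found in the camera images.
- fixture: Soldering fixture, fixed: dark steel base plate, x -92 to +53 mm, 104 mm wide, 12 mm thick, under a sand-coloured firebrick (50 x 96 mm, top at z = 38 mm) with a pocket 12 x 48 mm, 10 mm deep, where the pendant stands. Origin: on the bench under the middle of the pocket; z up; x across the pocket, away from the red lever; y along the pocket.
- keeper (a joint): Sprung keeper, hinged along the fixture's y. 0 = closed: two prongs (7 mm wide, at y = +-18 mm, 80 mm above the bench) hook over the pendant's shoulders. Grows to 0.8 rad (stop) as the red lever goes down; prongs then stand 35 mm behind the pendant, below 100 mm. Resists with up to 7 N at the pad until about 0.5 rad, beyond which it snaps down to the stop by itself and stays (4 N upwards undoes it).
- keeper_pad (a point): Middle of the top of the red lever pad (40 x 30 x 8 mm); moves with the lever. Closed: 83 mm to the fixture's -x side, 87 mm above the bench, the lever rising 46 degrees from the hinge. Latched: lever level, pad top 37 mm up, 72 mm from the hinge, free space below. Pressing straight down where the closed pad stands works: it stays over the lever.
- keeper_hinge (a point): Point on the keeper's hinge axis, at x = -36 mm, y = 0, z = 32 mm in the fixture's frame.
- pendant: Silver pendant on edge, about 0.22 kg, 82 mm tall: plaque 9 mm thick (x), 44 wide (y), 46 tall, and on its top a sprue, a bar 10 mm thick (x), 14 wide (y), 36 tall, to hold it by. Origin: middle of its lower edge (28 mm above the bench at the start); z towards the sprue; x out of the face with the blue stone (at the start away from the red lever).
- sprue (a point): A good grip point on the sprue: on the pendant's z axis, 68 mm above its lower edge (22 mm above the plaque, 14 mm below the sprue's end).
- stone (a point): Centre of the round blue stone in its brass bezel (23 mm across, standing 4 mm out), 27 mm above the pendant's lower edge and 41 mm below the sprue point, 7.5 mm out along the pendant's x. Axes as the pendant's.
- camera_stand: Stand of the inspection camera, fixed: dark base 100 mm square, 12 mm thick, and a steel post 318 mm tall, 18 mm thick, 45 mm to the +x side of the origin (on the bench). A carriage on it holds, at a height that varies, the white camera (44 mm square, 52 mm long) with a black lens barrel 34 mm across. Nothing may touch any of it.
- lens (a point): Centre of the front glass of the camera's lens, 165 to 225 mm above the bench. Its x axis points back into the camera: the lens looks level along -x; z up. The stone belongs at (-120, 0, 0) mm in this frame, with the pendant's x parallel to this x.
- jar: Amber glass jar with a white cap, 48 mm across, 60 mm tall, loose; origin at the centre of its foot. Leave alone.
- dish: Open steel dish 100 x 130 x 30 mm with small silver castings, loose; origin at the centre of its foot. Leave alone.
- doming_block: Steel block 60 x 60 x 22 mm with round dimples, loose; origin at the centre of its foot. Leave alone.
Things that resemble listed ones, but are neither listed nor needed, are in the scene too. Leave any pink or turquoise look-alike of the pendant alone.

How it is judged:
On the way, in this order (a step that is already met when the one before it is completed fails the run):
1. the lever is latched down while the pendant still stands in its pocket (value of joint keeper above 0.7 rad and z of pendant in the frame of fixture below 0.034 m), for 0.2 s.
2. the pendant is lifted clear of the fixture in the gripper (contact force between the fingers and pendant above 0.5 N and z of pendant in the frame of fixture above 0.06 m and contact force between pendant and fixture below 0.1 N), for 0.2 s.
At the end, for the whole second after the job is handed in: Pendant held still in the air, touching nothing but the gripper: stone 95 to 145 mm before the lens, within 15 mm of its axis across and up, stone side facing it within 12 degrees of square, sprue up within 12 degrees; lever over 0.7 rad (contact force between the fingers and pendant above 0.5 N and x of stone in the frame of lens between -0.145 and -0.095 m and y of stone in the frame of lens between -0.015 and 0.015 m and z of stone in the frame of lens between -0.015 and 0.015 m and x of lens in the frame of pendant above 0.05 m and angle between the x axis of pendant and the x axis of lens, either way round below 0.21 rad and angle between pendant's own z axis and vertical below 0.21 rad and height (world z) of pendant above 0.1 m and contact force between pendant and fixture below 0.1 N and contact force between pendant and camera_stand below 0.1 N and linear speed of pendant below 0.02 m/s and angular speed of pendant below 0.15 rad/s and value of joint keeper above 0.7 rad); the arm keeps its last pose, push and grip.
It fails at once if the jar is shifted by more than 20 mm (distance of jar from where it was at the start of the episode above 0.02 m).
It fails at once if the dish is shifted by more than 20 mm (distance of dish from where it was at the start of the episode above 0.02 m).
It fails at once if the doming block is shifted by more than 20 mm (distance of doming_block from where it was at the start of the episode above 0.02 m).
It fails at once if the camera or its stand is touched (contact force between any of the fingers, the arm, pendant and camera_stand above 1 N).
It fails at once if the pendant is pulled out past the closed keeper (z of pendant in the frame of fixture above 0.04 m and value of joint keeper below 0.6 rad).
It also fails if it takes over 45 s, if anything falls off the work surface, if the arm or the gripper's body presses on something with over 40 N, if the wrist force passes 120 N, or if a joint passes its speed limit or range.

## Working session

There is one attempt and no reset: what is moved stays moved. The work goes in short steps, Python scripts to look and compute and a tool call to move; the robot and the scene stay as the last step left them, time stands still between calls to the robot, and variables do not carry over. Pictures are saved under pics/ and viewed, at most 10 in all, crops included, and the job is handed in when it is done.

Besides the shell and the picture viewer there is one more tool, called after ">>>" as name(argument=value, ...) on one line, values as JSON. servo_tool: Moves the arm, as the interface text tells. Its arguments: {"type":"object","properties":{"motion":{"type":"array","items":{"type":"number","minimum":-1,"maximum":1}}},"required":["motion"]}

```bash
mkdir -p pics; cat > h.py <<'E'
import numpy as np,cv2
from scipy.spatial.transform import Rotation as R
from plant import manip,eyes,job_done,models
def RT(s):
    T=np.eye(4);q=s["tool_rot"];T[:3,:3]=R.from_quat([q[1],q[2],q[3],q[0]]).as_matrix();T[:3,3]=s["tool_pos"];return T
def grab(n):
    s=manip.state();p,d=eyes.grab_frame(n);c=eyes.camera_params(n)
    T=c["pose"] if "pose" in c else RT(s)@np.array(c["T_tool_cam"])
    return p,d,c,np.array(T)
def cloud(d,c,T):
    f=210/np.tan(np.radians(c["fov_y"])/2)
    v,u=np.mgrid[:420,:560]
    P=np.stack([(u-c["cx"])/f*d,-(v-c["cy"])/f*d,-d],-1)
    W=P@T[:3,:3].T+T[:3,3];W[d<=0]=np.nan
    return W
E
python3 - <<'E'
from h import *
for n in("scene","top"):
    p,d,c,T=grab(n);print(n,{k:v for k,v in c.items()if k!="pose"},T.round(3).tolist())
    cv2.imwrite(f"pics/{n}1.png",p[:,:,::-1]);W=cloud(d,c,T);np.save(n+"W.npy",W);np.save(n+"P.npy",p)
    for l in["fixture","keeper","pendant","camera_stand","lens","sprue","keeper_pad","stone","jar","dish","doming_block"]:
        for r in models.regions_of(n,l)[:3]:
            m=r["mask"];w=W[m];w=w[~np.isnan(w[:,0])]
            if len(w):print(l,round(r["p"],2),np.round(r["pixel"]),m.sum(),np.median(w,0).round(3),np.percentile(w,3,0).round(3),np.percentile(w,97,0).round(3))
s=manip.state();print(s["time"],RT(s).round(3).tolist())
E
```

```text
scene {'fov_y': 56.73592566640983, 'cx': 276.977574951909, 'cy': 211.34567955400783} [[-0.584, -0.411, 0.7, 1.171], [0.812, -0.312, 0.494, 0.476], [0.015, 0.857, 0.516, 0.584], [0.0, 0.0, 0.0, 1.0]]
fixture 0.81 [342. 289.] 2484 [0.595 0.229 0.028] [0.492 0.166 0.004] [0.635 0.267 0.091]
keeper 0.93 [354. 254.] 528 [0.516 0.227 0.077] [0.486 0.195 0.02 ] [0.581 0.26  0.099]
pendant 0.83 [383. 313.] 292 [0.619 0.336 0.044] [ 0.559  0.322 -0.   ] [0.634 0.341 0.082]
pendant 0.64 [338. 269.] 437 [0.586 0.217 0.066] [0.578 0.194 0.038] [0.592 0.235 0.109]
pendant 0.58 [287. 308.] 481 [0.705 0.181 0.034] [ 0.663  0.153 -0.   ] [0.722 0.185 0.081]
sprue 0.83 [290. 308.] 440 [0.706 0.181 0.037] [0.681 0.172 0.004] [0.723 0.185 0.081]
sprue 0.83 [386. 314.] 219 [0.62  0.336 0.045] [0.609 0.328 0.008] [0.634 0.342 0.082]
sprue 0.63 [336. 267.] 431 [0.586 0.217 0.066] [0.577 0.194 0.039] [0.593 0.235 0.109]
keeper_pad 0.66 [351. 253.] 473 [0.513 0.227 0.077] [0.488 0.198 0.03 ] [0.579 0.241 0.097]
stone 0.72 [290. 306.] 461 [0.706 0.181 0.037] [0.68  0.171 0.001] [0.722 0.185 0.082]
stone 0.71
[... 1814 characters left out ...]
 0.503  0.379 -0.001] [0.565 0.444 0.025]
sprue 0.55 [227. 163.] 65 [0.697 0.175 0.047] [0.681 0.17  0.029] [0.717 0.181 0.084]
keeper_pad 0.5 [208. 225.] 246 [0.509 0.22  0.078] [0.482 0.196 0.005] [0.553 0.239 0.1  ]
stone 0.58 [255. 202.] 50 [0.573 0.09  0.047] [0.56  0.082 0.032] [0.589 0.102 0.084]
jar 0.53 [312. 271.] 218 [ 0.386 -0.09   0.059] [ 0.366 -0.111  0.024] [ 0.404 -0.072  0.063]
dish 0.91 [375. 260.] 1451 [ 0.41  -0.283  0.006] [ 0.362 -0.342  0.   ] [ 0.458 -0.216  0.03 ]
doming_block 0.58 [148. 220.] 415 [0.533 0.409 0.022] [0.503 0.38  0.012] [0.563 0.439 0.026]
1.2 [[-0.909, 0.417, -0.0, 0.26], [0.417, 0.909, -0.0, 0.568], [-0.0, -0.0, -1.0, 0.231], [0.0, 0.0, 0.0, 1.0]]
```

```bash
python3 - <<'E'
import cv2,numpy as np
a=cv2.imread("pics/scene1.png");b=cv2.imread("pics/top1.png")
x=cv2.resize(a[220:350,230:480],None,fx=3,fy=3)[:300,:750]
x=cv2.resize(a[220:345,230:480],(600,300));y=cv2.resize(b[110:260,140:440],(600,300))
cv2.imwrite("pics/m1.png",np.vstack([x,y]))
cv2.imwrite("pics/s1.png",a)
# fixture yaw: points at brick top & base plate in top view
W=np.load("topW.npy");P=np.load("topP.npy")
def rect(lo,hi,bx):
    m=(W[...,2]>lo)&(W[...,2]<hi)&(W[...,0]>bx[0])&(W[...,0]<bx[1])&(W[...,1]>bx[2])&(W[...,1]<bx[3])
    q=W[m][:,:2].astype(np.float32);return len(q),cv2.minAreaRect(q)
for lo,hi in((.032,.044),(.007,.044)):print(rect(lo,hi,(.46,.66,.14,.29)))
print("lens",rect(.18,.24,(.60,.80,-.42,-.22)))
print("post",rect(.28,.34,(.60,.80,-.45,-.22)))
print("stand base",rect(.006,.02,(.60,.85,-.47,-.22)))
W=np.load("sceneW.npy")
for lo,hi in((.032,.044),(.007,.018)):print(rect(lo,hi,(.46,.66,.14,.29)))
E
```

```text
(529, ((0.5668520927429199, 0.2143385261297226), (0.09635136276483536, 0.09049058705568314), 84.35985565185547))
(1382, ((0.5619230270385742, 0.21019098162651062), (0.11399024724960327, 0.14486050605773926), 83.34608459472656))
lens (827, ((0.7152966856956482, -0.335442453622818), (0.05789191648364067, 0.11587072908878326), 7.270279884338379))
post (132, ((0.710964024066925, -0.37993666529655457), (0.019887125119566917, 0.021980058401823044), 2.20489764213562))
stand base (785, ((0.7247692942619324, -0.3521665036678314), (0.24955487251281738, 0.23190519213676453), 0.793852686882019))
(809, ((0.5662723183631897, 0.21473361551761627), (0.09744609892368317, 0.09459611028432846), 83.90118408203125))
(880, ((0.5625090599060059, 0.21548280119895935), (0.10472080111503601, 0.1477966457605362), 83.87664794921875))
```

View pics/m1.png

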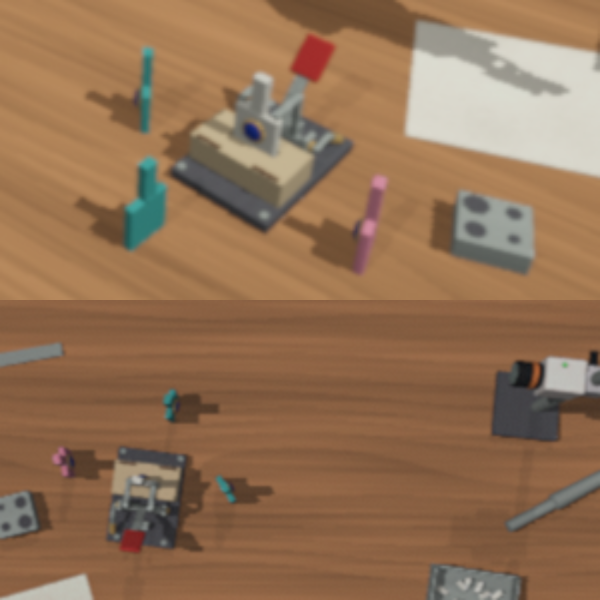

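View pics/s1.png

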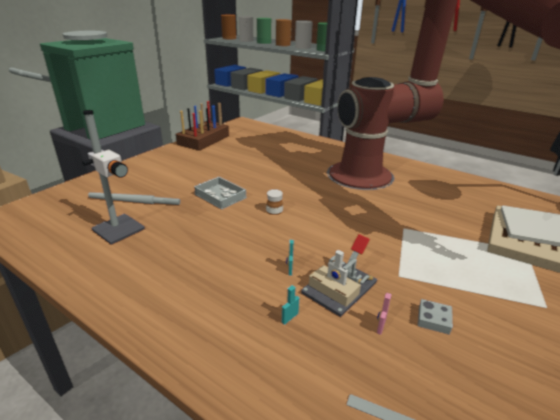

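The scene shows the fixture with its silver pendant at about (338,270) px, the red lever pad at (360,243), teal and pink look-alikes beside it, and the inspection camera at (118,168). In the top view the lens points towards +y. I'll move over the lever.

>>> servo_tool(motion=[-1,-0.4,-0.25,0,0,-1,-0.8,-0.5,0,0,-1,-1,-0.6,0,0])

```text
time: 1.58
tool_pos: [0.3406, 0.4508, 0.2314]
tool_rot: [0.0, 0.214, 0.977, -0.0]
contact_force: [0.3, 0.2, 0.3]
gripper_width: 0.379
grasp_force: 0.0
```

>>> servo_tool(motion=[-1,-0.4,-0.25,0,0,-1,-0.8,-0.5,0,0,-1,-1,-0.6,0,0])

```text
time: 1.95
tool_pos: [0.4198, 0.3351, 0.2315]
tool_rot: [0.0, 0.214, 0.977, 0.0]
contact_force: [0.0, 0.2, 0.1]
gripper_width: 0.001
grasp_force: 0.0
```

>>> servo_tool(motion=[-1,-0.4,-0.25,0,-0.15,-1,-0.8,-0.5,0,-0.3,-1,-1,-0.6,0,-0.41,-1,-1,-0.6,0,-0.41])

```text
time: 2.45
tool_pos: [0.4985, 0.2204, 0.2313]
tool_rot: [-0.0, 0.056, 0.998, 0.0]
contact_force: [0.1, 0.2, -0.3]
gripper_width: 0.002
grasp_force: 0.0
```

```bash
python3 - <<'E'
from h import *
s=manip.state();print(s["time"],RT(s).round(3).tolist(),s["contact_force"],s["gripper_width"])
p,d,c,T=grab("wrist");cv2.imwrite("pics/w1.png",p[:,:,::-1]);W=cloud(d,c,T);np.save("w1W.npy",W)
print(np.array(c["T_tool_cam"]).round(3).tolist(),c["fov_y"])
for l in["keeper_pad","pendant","sprue"]:
    for r in models.regions_of("wrist",l)[:2]:
        w=W[r["mask"]];w=w[~np.isnan(w[:,0])];print(l,round(r["p"],2),np.round(r["pixel"]),len(w),np.median(w,0).round(3),np.percentile(w,3,0).round(3),np.percentile(w,97,0).round(3))
def red(p):
    q=p.astype(int);return (q[...,0]>110)&(q[...,1]<60)&(q[...,2]<60)
for W_,p_ in((W,p),(np.load("topW.npy"),np.load("topP.npy")),(np.load("sceneW.npy"),np.load("sceneP.npy"))):
    m=red(p_)&(abs(W_[...,0]-.5)<.06)&(abs(W_[...,1]-.22)<.05);w=W_[m]
    if len(w):print("red",len(w),w.mean(0).round(4),np.percentile(w,2,0).round(3),np.percentile(w,98,0).round(3))
E
```

```text
2.45 [[-0.994, 0.111, -0.0, 0.498], [0.111, 0.994, 0.0, 0.22], [0.0, 0.0, -1.0, 0.231], [0.0, 0.0, 0.0, 1.0]] [ 0.08554617  0.2223052  -0.26472888] 0.001903429550296206
[[-0.001, 0.957, 0.291, 0.075], [1.0, 0.001, 0.001, -0.0], [0.001, 0.291, -0.957, -0.142], [0.0, 0.0, 0.0, 1.0]] 59.740355656951564
keeper_pad 0.96 [288. 213.] 2751 [0.535 0.223 0.078] [0.481 0.195 0.03 ] [0.565 0.26  0.1  ]
pendant 0.98 [411. 272.] 1098 [0.604 0.331 0.045] [0.589 0.325 0.003] [0.63  0.339 0.082]
pendant 0.76 [168. 262.] 1615 [0.571 0.097 0.041] [0.554 0.082 0.001] [0.589 0.109 0.082]
sprue 0.91 [167. 261.] 1547 [0.571 0.097 0.041] [0.555 0.086 0.005] [0.588 0.109 0.082]
sprue 0.8 [409. 270.] 1086 [0.604 0.331 0.045] [0.589 0.325 0.003] [0.628 0.338 0.082]
red 1082 [0.4932 0.2239 0.0904] [0.48  0.21  0.075] [0.51  0.238 0.1  ]
red 94 [0.4965 0.2244 0.0886] [0.483 0.212 0.075] [0.511 0.238 0.101]
red 173 [0.4993 0.2241 0.0868] [0.487 0.212 0.075] [0.511 0.236 0.099]
```

View pics/w1.png

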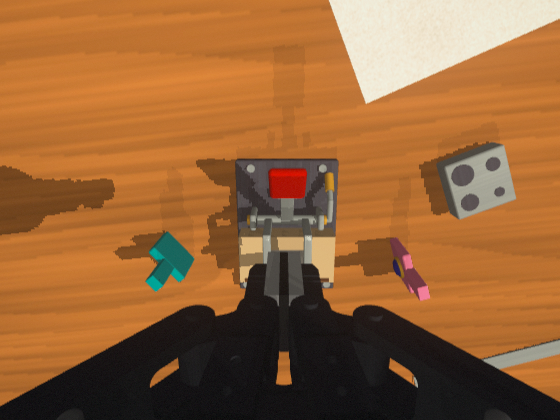

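The wrist view shows the red pad at (288,183) px, between the fingers and square to the tool. All three cameras agree on about (0.497, 0.224, 0.088). Next I press straight down.

>>> servo_tool(motion=[-1,0,0.025,0.5,0,-1,0,0.025,1,0,-1,0,0.025,1,0])

```text
time: 3.02
tool_pos: [0.4934, 0.2245, 0.106]
tool_rot: [-0.005, 0.053, 0.999, -0.002]
contact_force: [-0.8, 0.6, 1.0]
gripper_width: 0.0
grasp_force: 0.0
```

>>> servo_tool(motion=[-1,0,0,0.12,0,-1,0,0,0.24,0,-1,0,0,0.36,0,-1,0,0,0.46,0,-1,0,0,0.55,0])

```text
time: 3.65
tool_pos: [0.4985, 0.2249, 0.0454]
tool_rot: [0.001, 0.054, 0.999, 0.0]
contact_force: [-1.0, 1.0, -1.2]
gripper_width: -0.002
grasp_force: 0.0
```

```bash
python3 - <<'E'
from h import *
s=manip.state();print(s["time"],s["tool_pos"],s["contact_force"])
p,d,c,T=grab("scene");W=cloud(d,c,T);q=p.astype(int)
m=(q[...,0]>100)&(q[...,1]<60)&(q[...,2]<60)&(abs(W[...,0]-.5)<.08)&(abs(W[...,1]-.22)<.05)&(W[...,2]<.12);w=W[m]
if len(w):print(len(w),w.mean(0),np.percentile(w,[2,98],0).round(3))
E
```

```text
3.65 [0.49852939 0.22493579 0.04543134] [-1.00752352  0.96974586 -1.17513721]
30 [0.47315605 0.23501923 0.03806618] [[0.461 0.229 0.035]
 [0.494 0.239 0.049]]
```

>>> servo_tool(motion=[-1,0,0,-0.4,0,-1,0,0,-0.8,0,-1,0,0,-1,0])

```text
time: 4.08
tool_pos: [0.4992, 0.2251, 0.1684]
tool_rot: [0.002, 0.054, 0.999, 0.001]
contact_force: [1.1, -0.1, 0.2]
gripper_width: -0.003
grasp_force: 0.0
```

>>> servo_tool(motion=[-1,-0.3,0,-0.4,0,0,-0.7,0,-0.55,0,0,-0.7,0,-0.55,0,0,-0.7,0,-0.55,0])

```text
time: 4.58
tool_pos: [0.5806, 0.2156, 0.2299]
tool_rot: [-0.001, 0.054, 0.999, -0.0]
contact_force: [-0.1, 0.6, -0.3]
gripper_width: 0.5
grasp_force: 0.0
```

```bash
python3 - <<'E'
from h import *
s=manip.state();print(s["time"],RT(s).round(4).tolist(),s["gripper_width"])
p,d,c,T=grab("wrist");cv2.imwrite("pics/w2.png",p[:,:,::-1]);W=cloud(d,c,T);np.save("w2W.npy",W)
tt=RT(s)
def show(n,w):
    w=w[~np.isnan(w[:,0])];print(n,len(w),np.median(w,0).round(4),np.percentile(w,3,0).round(4),np.percentile(w,97,0).round(4))
    r=cv2.minAreaRect(w[:,:2].astype(np.float32));print(np.round(r[0],4),np.round(r[1],4),r[2])
near=(abs(W[...,0]-.582)<.02)&(abs(W[...,1]-.213)<.035)
show("spruetop",W[near&(W[...,2]>.104)&(W[...,2]<.118)])
show("plaquetop",W[near&(W[...,2]>.068)&(W[...,2]<.08)])
m=(abs(W[...,0]-.56)<.12)&(abs(W[...,1]-.213)<.07)
show("brick",W[m&(W[...,2]>.034)&(W[...,2]<.042)]);show("base",W[m&(W[...,2]>.009)&(W[...,2]<.042)])
q=p.astype(int);show("pad",W[(q[...,0]>110)&(q[...,1]<60)&(q[...,2]<60)&m])
for l in["pendant","sprue"]:
    for r in models.regions_of("wrist",l)[:3]:
        w=W[r["mask"]];print(l,round(r["p"],2),np.round(r["pixel"]),len(w),np.nanmedian(w,0).round(3))
E
```

```text
4.575 [[-0.9942, 0.1077, -0.0026, 0.5806], [0.1077, 0.9942, -0.0004, 0.2156], [0.0025, -0.0007, -1.0, 0.2299], [0.0, 0.0, 0.0, 1.0]] 0.5001524405157461
spruetop 265 [0.5796 0.215  0.1094] [0.5752 0.2085 0.1052] [0.5848 0.2215 0.1107]
[0.5799 0.215 ] [0.0135 0.0099] 83.84336853027344
plaquetop 415 [0.5789 0.2162 0.0733] [0.5745 0.1946 0.0698] [0.5853 0.2356 0.0765]
[0.5799 0.2154] [0.0432 0.0091] 84.23587799072266
brick 7233 [0.5653 0.2217 0.0371] [0.4586 0.1697 0.0344] [0.6093 0.2578 0.04  ]
[0.5677 0.2155] [0.096  0.2294] 83.65815734863281
base 15072 [0.5439 0.2201 0.0331] [0.4635 0.1694 0.0103] [0.629  0.2659 0.0389]
[0.5678 0.2154] [0.104  0.2301] 83.59369659423828
pad 1684 [0.4727 0.2261 0.0363] [0.4548 0.2123 0.0345] [0.4915 0.24   0.0378]
[0.4732 0.2261] [0.0298 0.0391] 83.74757385253906
pendant 0.97 [412. 195.] 1349 [0.605 0.33  0.045]
pendant 0.89 [260. 294.] 783 [0.692 0.18  0.046]
pendant 0.68 [282. 182.] 1218 [0.577 0.215 0.073]
sprue 0.92 [154. 185.] 1459 [0.572 0.098 0.044]
sprue 0.65 [259. 291.] 819 [0.692 0.18  0.045]
sprue 0.58 [414. 195.] 1324 [0.606 0.33  0.045]
```

View pics/w2.png

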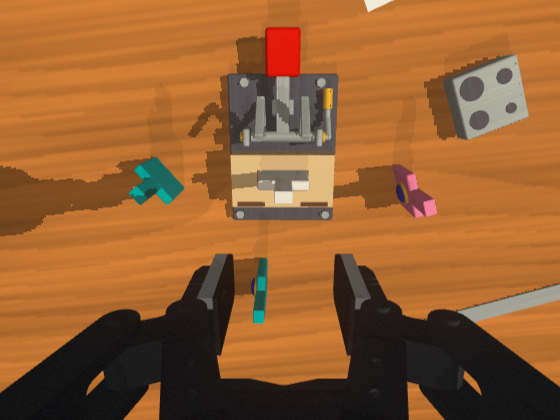

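The lever is latched (pad at (283,52) px, level). The silver pendant stands free at (283,185), and the tool is centred above it. Next I descend and grip.

>>> servo_tool(motion=[0,0,0,0.4,0,0,0,0,0.8,0,0,0,0,1,0])

```text
time: 5.1
tool_pos: [0.5783, 0.2154, 0.1071]
tool_rot: [-0.003, 0.054, 0.999, -0.001]
contact_force: [0.1, 0.5, 0.5]
gripper_width: 0.498
grasp_force: 0.0
```

>>> servo_tool(motion=[0,0,0,0.25,0,0,0,0,0.26,0,-1,0,0,0.26,0,-1,0,0,0.26,0,-1,0,0,0.26,0])

```text
time: 5.72
tool_pos: [0.5825, 0.216, 0.0819]
tool_rot: [0.001, 0.054, 0.999, 0.0]
contact_force: [-0.5, -1.6, 2.0]
gripper_width: 0.149
grasp_force: 59.4
```

>>> servo_tool(motion=[-1,0,0,0,0,-1,0,0,0,0])

```text
time: 5.98
tool_pos: [0.5826, 0.216, 0.0819]
tool_rot: [0.001, 0.054, 0.999, 0.0]
contact_force: [0.4, 0.1, 5.8]
gripper_width: 0.148
grasp_force: 59.9
```

```bash
python3 - <<'E'
from h import *
s=manip.state();print(s["time"],RT(s).round(4).tolist(),s["contact_force"])
# lens geometry from top+scene
for n in("top","scene"):
    W=np.load(n+"W.npy");P=np.load(n+"P.npy").astype(int)
    m=(abs(W[...,0]-.712)<.05)&(W[...,1]>-.36)&(W[...,1]<-.24)&(W[...,2]>.15)&(W[...,2]<.25)
    dark=P.max(-1)<70; orange=(P[...,0]-P[...,2]>60); white=P.min(-1)>120
    for k,mm in(("dark",dark),("orange",orange),("white",white),("all",np.ones_like(dark))):
        w=W[m&mm]
        if len(w)>3:print(n,k,len(w),np.median(w,0).round(4),np.percentile(w,[2,98],0).round(4).tolist())
    w=W[m];r=cv2.minAreaRect(w[:,:2].astype(np.float32));print(r)
    m2=(abs(W[...,0]-.71)<.08)&(W[...,1]>-.45)&(W[...,1]<-.3)&(W[...,2]>.005)&(W[...,2]<.018)&(P.max(-1)<90)
    w=W[m2];print("base",len(w),cv2.minAreaRect(w[:,:2].astype(np.float32)))
E
```

```text
5.975 [[-0.9942, 0.1076, 0.0025, 0.5826], [0.1076, 0.9942, 0.0007, 0.216], [-0.0024, 0.001, -1.0, 0.0819], [0.0, 0.0, 0.0, 1.0]] [0.39777139 0.05764248 5.79147324]
top dark 127 [ 0.7139 -0.289   0.215 ] [[0.7022, -0.3108, 0.1978], [0.7321, -0.2788, 0.2211]]
top orange 38 [ 0.7157 -0.3022  0.2165] [[0.704, -0.3065, 0.2094], [0.7321, -0.2981, 0.2214]]
top white 323 [ 0.7149 -0.3359  0.2233] [[0.6947, -0.3589, 0.2159], [0.7362, -0.3136, 0.2265]]
top all 619 [ 0.713  -0.3207  0.2199] [[0.6922, -0.3588, 0.1895], [0.7356, -0.2793, 0.2261]]
((0.716343343257904, -0.31984952092170715), (0.08269330859184265, 0.04397701099514961), 85.5622787475586)
base 754 ((0.7121562361717224, -0.3655078411102295), (0.10102730989456177, 0.09861302375793457), 84.89933013916016)
scene dark 70 [ 0.7317 -0.2858  0.2128] [[0.7155, -0.2971, 0.1976], [0.737, -0.279, 0.218]]
scene orange 30 [ 0.7275 -0.3017  0.2146] [[0.7151, -0.3101, 0.1898], [0.7358, -0.2821, 0.2186]]
scene white 261 [ 0.7244 -0.3214  0.2219] [[0.6973, -0.3584, 0.1903], [0.7388, -0.3119, 0.2242]]
scene all 656 [ 0.7291 -0.3155  0.2116] [[0.6987, -0.3575, 0.1837], [0.7392, -0.2784, 0.2239]]
((0.7183757424354553, -0.31855493783950806), (0.083822101354599, 0.04332595318555832), 87.1154556274414)
base 282 ((0.7158618569374084, -0.36399760842323303), (0.1023944690823555, 0.09752333164215088), 85.51959228515625)
```

The grip is good (60 N, 14 mm wide). Lens measured at about (0.720, -0.278, 0.2025), axis yaw about -95°. The TCP target is therefore (0.730, -0.1525, 0.2295), with an 88.6° turn. I lift first.

>>> servo_tool(motion=[-1,0,0,-0.1,0,-1,0,0,-0.3,0,-1,0,0,-0.55,0,-1,0,0,-0.8,0,-1,0,0,-1,0])

```text
time: 6.6
tool_pos: [0.5812, 0.2157, 0.2011]
tool_rot: [-0.0, 0.054, 0.999, -0.0]
contact_force: [0.7, 0.2, -2.1]
gripper_width: 0.149
grasp_force: 58.9
```

>>> servo_tool(motion=[-1,0,0,-0.15,0,-1,0,0,-0.25,0,-1,0,0,-0.25,0])

```text
time: 6.98
tool_pos: [0.5818, 0.2158, 0.2308]
tool_rot: [0.001, 0.054, 0.999, 0.0]
contact_force: [0.7, -0.9, -2.1]
gripper_width: 0.147
grasp_force: 58.9
```

```bash
python3 - <<'E'
from h import *
s=manip.state();T=RT(s);print(s["time"],T.round(4).tolist(),s["contact_force"],s["gripper_width"],s["joint_pos"])
print("shift in tool axes /0.12:",(T[:3,:3].T@(np.array([.7304,-.1525,.2295])-T[:3,3])/.12).round(3))
p,d,c,T=grab("scene");W=cloud(d,c,T);q=p.astype(int)
m=(q[...,0]>100)&(q[...,1]<60)&(q[...,2]<60)&(abs(W[...,0]-.48)<.06)&(abs(W[...,1]-.22)<.05)&(W[...,2]<.12);w=W[m]
print("pad",len(w),w.mean(0),w[:,2].max())
E
```

```text
6.975 [[-0.9942, 0.1076, 0.0011, 0.5818], [0.1076, 0.9942, 0.0002, 0.2158], [-0.0011, 0.0003, -1.0, 0.2308], [0.0, 0.0, 0.0, 1.0]] [ 0.73344291 -0.93099855 -2.05646355] 0.14719121342347335 [ 2.35311965e-01  4.18683613e-02  1.62495337e+00 -3.81778905e-05
  1.47366686e+00 -1.22771006e+00]
shift in tool axes /0.12: [-1.561 -2.918  0.011]
pad 37 [0.47329171 0.23005693 0.03659681] 0.03827314648397773
```

>>> servo_tool(motion=[-1,-0.08,-0.15,0,0,-1,-0.22,-0.4,0,0,-1,-0.37,-0.7,0,0,-1,-0.52,-0.97,0,0])

```text
time: 7.52
tool_pos: [0.6311, 0.0908, 0.2287]
tool_rot: [-0.001, 0.054, 0.999, -0.0]
contact_force: [1.0, -0.5, -2.3]
gripper_width: 0.151
grasp_force: 58.8
```

>>> servo_tool(motion=[-1,-0.17,-0.32,0,0,-1,-0.35,-0.65,0,0,-1,-0.52,-0.97,0,0])

```text
time: 7.9
tool_pos: [0.6805, -0.0319, 0.2286]
tool_rot: [-0.001, 0.054, 0.999, -0.0]
contact_force: [0.1, 0.3, -1.8]
gripper_width: 0.149
grasp_force: 58.8
```

>>> servo_tool(motion=[-1,-0.15,-0.3,0,0,-1,-0.3,-0.6,0,0,-1,-0.43,-0.85,0,0,-1,-0.52,-0.97,0,0,-1,-0.52,-0.97,0,0])

```text
time: 8.52
tool_pos: [0.7299, -0.1528, 0.2289]
tool_rot: [-0.001, 0.055, 0.999, 0.0]
contact_force: [0.0, 0.4, -2.2]
gripper_width: 0.153
grasp_force: 58.8
```

>>> servo_tool(motion=[-1,0,0,0,0.15,-1,0,0,0,0.35,-1,0,0,0,0.55,-1,0,0,0,0.75,-1,0,0,0,0.95])

```text
time: 9.15
tool_pos: [0.7297, -0.1498, 0.23]
tool_rot: [-0.0, 0.416, 0.91, 0.0]
contact_force: [0.9, -0.5, -1.3]
gripper_width: 0.15
grasp_force: 58.9
```

>>> servo_tool(motion=[-1,0,0,0,0.2,-1,0,0,0,0.45,-1,0,0,0,0.7,-1,0,0,0,0.9,-1,0,0,0,1])

```text
time: 9.78
tool_pos: [0.7297, -0.1498, 0.23]
tool_rot: [-0.0, 0.731, 0.682, 0.0]
contact_force: [0.7, -0.1, -1.9]
gripper_width: 0.148
grasp_force: 58.9
```

>>> servo_tool(motion=[-1,0,0,0,0.02,-1,0,0,0,0.02,-1,0,0,0,0.02])

```text
time: 10.15
tool_pos: [0.73, -0.1512, 0.2301]
tool_rot: [-0.0, 0.736, 0.677, -0.0]
contact_force: [-0.1, 0.1, -1.9]
gripper_width: 0.15
grasp_force: 58.9
```

```bash
python3 - <<'E'
from h import *
s=manip.state();T=RT(s);print(s["time"],T.round(4).tolist(),s["contact_force"],s["gripper_width"],s["grasp_force"])
p,d,c,T=grab("scene");W=cloud(d,c,T);q=p.astype(int)
cv2.imwrite("pics/f1.png",np.hstack([cv2.resize(p[60:270,50:250,::-1],(400,420)),cv2.resize(eyes.grab_frame("top")[0][80:240,320:470,::-1],(394,420))]))
near=(abs(W[...,0]-.73)<.06)&(W[...,1]>-.2)&(W[...,1]<-.1)
for z in(.18,.19,.2,.21,.215):
    w=W[near&(W[...,2]>z-.005)&(W[...,2]<z+.005)];print(z,len(w),w.mean(0).round(4),np.percentile(w,[3,97],0).round(3).tolist())
blue=near&(q[...,2]>q[...,0]+20)&(W[...,2]<.24);print("blue",W[blue].mean(0) if blue.any() else 0)
w=W[near&(W[...,2]<.221)];print("min z",np.percentile(w[:,2],[1,5]))
w=w-w.mean(0);u,S,v=np.linalg.svd(w);print("normal",v[2],S)
m=(abs(W[...,0]-.715)<.05)&(W[...,1]>-.36)&(W[...,1]<-.26)&(W[...,2]>.16)&(W[...,2]<.24);w=W[m];print("cam",np.percentile(w,[2,98],0).round(4).tolist())
p,d,c,T=grab("wrist");W=cloud(d,c,T);cv2.imwrite("pics/w3.png",p[:,:,::-1])
w=W[(abs(W[...,0]-.73)<.04)&(abs(W[...,1]+.155)<.02)&(W[...,2]>.205)&(W[...,2]<.228)];print("shoulder",len(w),cv2.minAreaRect(w[:,:2].astype(np.float32)) if len(w)>5 else 0)
E
```

```text
10.15 [[0.0831, 0.9965, -0.0001, 0.73], [0.9965, -0.0831, 0.0001, -0.1512], [0.0001, -0.0001, -1.0, 0.2301], [0.0, 0.0, 0.0, 1.0]] [-0.09720292  0.11583518 -1.94199819] 0.14962010548855198 58.85159432888031
0.18 68 [ 0.733  -0.1477  0.1809] [[0.71, -0.153, 0.177], [0.751, -0.144, 0.185]]
0.19 89 [ 0.7329 -0.1477  0.19  ] [[0.712, -0.153, 0.185], [0.752, -0.145, 0.195]]
0.2 83 [ 0.7327 -0.1477  0.2001] [[0.71, -0.153, 0.195], [0.752, -0.145, 0.204]]
0.21 89 [ 0.7331 -0.1475  0.2101] [[0.712, -0.153, 0.205], [0.752, -0.144, 0.215]]
0.215 91 [ 0.7336 -0.1477  0.2153] [[0.711, -0.154, 0.211], [0.752, -0.145, 0.22]]
blue 0
min z [-0.00254868 -0.00189279]
normal [-0.028837   -0.99956484  0.00620901] [3.50498399 1.30858502 1.06515392]
cam [[0.6987, -0.3576, 0.1844], [0.7392, -0.2781, 0.2239]]
shoulder 1735 ((0.729360818862915, -0.14876163005828857), (0.008082892745733261, 0.04405796155333519), 86.00926971435547)
```

View pics/f1.png

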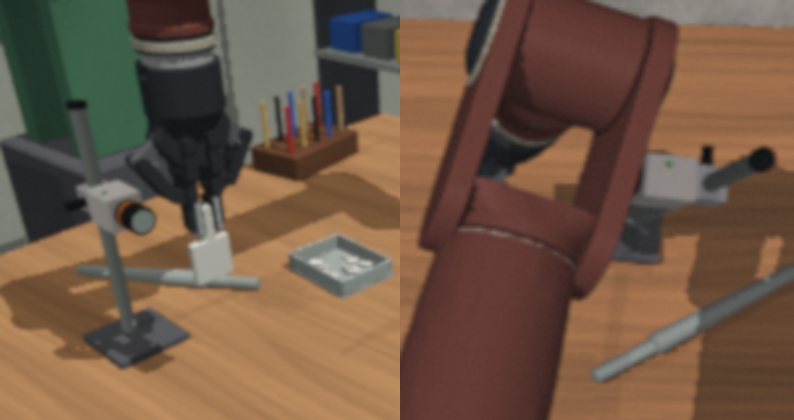

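View pics/w3.png

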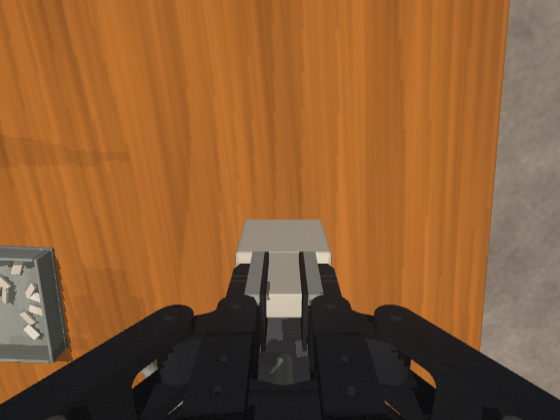

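The pendant hangs upright in the gripper before the lens, with its plain back towards the scene camera. It measures at (0.730, -0.149) with stone height about 0.203, all within a few millimetres and degrees of the target.

```bash
python3 -c "
from h import *
print(job_done())"
```

```text
the job is handed in; nothing more can be done
None
```

The job is handed in with no verdict returned: the lever was still latched after the lift, and the gripper holds the pendant upright, its stone (calculated, not seen) about 120 mm from the lens and centred to within a few millimetres.

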